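# Uncover and test the sauce mixer's stop button

## Robot

A 6-joint arm with a two-finger parallel gripper is mounted at the origin on the work surface. World frame = base frame: x ahead of the robot, y to its left, z up, the work surface at z = 0. Lengths are in mm, angles in rad, forces in N, time in s.
With the tool pointing down it reaches from about 325 to 775 mm from the base axis. Payload 9.3 kg.
Tool frame: the origin (TCP) lies midway between the tips of the shut fingers; the grasp point (between the pads) lies 19 mm behind it (grip_point_offset is the distance from the TCP to the grasp point, in mm); z points along the fingers, y is the direction in which the jaws open and shut (so a half turn about z gives the same grasp; the last joint's range is limited). The gripper opens to 85 mm and grips with 20 to 120 N. Pads are 22 mm wide; open, the fingers measure 114 mm over their backs; the gripper's body (76 mm by 85 mm) begins 54 mm behind the grasp point. The pads swing forward as they close: fully open they stand 13 mm farther back than shut.
Start: joints at [1.131, 0.259, 0.021, 1.334, 0, 1.418], TCP at [155.588, 527.531, 198.479] pointing down, gripper open.
Joint ranges: [-3.04, 3.04], [-0.91, 1.82], [-1.04, 1.36], [-1.92, 1.95], [-1.52, 1.45], [-3.14, 3.14]. Speed limits (rad/s): [2.22, 2.22, 2.79, 3.14, 3.14, 3.14].

## Interface

Orientations are given as a rotation vector (axis times angle).
In Python, from bench import sense, get_image, get_calibration, close_job, recognise, silhouettes, grip_point_offset gives the robot as it stands. The module is installed in compiled form; this text tells all that it offers.
- The arm moves only by the tool move_arm, never from a script. Its argument "plan" is one flat list of numbers, 7 for each row, row after row: the shift along the tool's x, y, z in cm, then the turn, a rotation vector about the tool's x, y, z in degrees, then the gripper's target within -1 to 1 (shut at 1, half-way at 0, fully open at -1). In form: [tx, ty, tz, rx, ry, rz, gripper, tx, ty, tz, rx, ry, rz, gripper, ...]. A call has 1 to 20 rows; each row is the pose to reach, as a shift and turn from the pose commanded when the call began, along the tool's axes at that moment; what a row does not reach only later rows make up. A row lasts 1/8 s, in which the tool goes at most 62.5 mm and 10.7 degrees, less where a joint would pass 70% of its speed; a pose out of reach is approached as far as the arm can. A call with a gripper value outside its range is refused whole. The fingers move at their own pace and stop on an object; "grip_force" is the grip in N (left out, the last holds). Time passes only in rows, so rows that repeat a pose let the fingers close. It gives the time, the measured TCP pose, the force and the opening at its end, in the units of the state.
- sense(): the state, without advancing time (a new reading comes with each control period).
- get_image(name): name is "side" or "top" or "wrist"; returns the picture (384x512x3 uint8, blue, green, red); there is no depth.
- get_calibration(name): a dict with "mtx" (3x3 intrinsics, pixels), "xyz" and "attitude" of the camera in the world. Camera axes: x right, y down, z forward; pixel columns grow to the right and rows downward; lengths in mm; the calibration is good to about 2 mm. A picture is of the moment at which its call begins: read the wrist's pose just before it. get_calibration takes no time and is no camera call; for the wrist camera it gives the pose at the moment of the call.
- close_job(): hands the job in, once; it reports no verdict.
Trained networks look in the newest picture that a camera, given by its name, has taken for a name from the list of things; names that differ only in an ending like _2 or _b are one class to them, and where a whole thing is asked for, a point or a joint stands for the part that bears it (a point fixed in the world has none). Each returns a list of dicts, best first, with "conf" (0 to 1); they miss things now and then, are a little off and sometimes report something else, mostly with a low value. They report only what shows in the picture. A call takes as long as a camera call. They do not tell look-alikes from the thing itself.
- recognise(camera, label): "location" ([row, column] in pixels, amid what is visible of it).
- silhouettes(camera, label): "mask" (384x512 bool, what is visible of it) and "location" ([row, column] in pixels, amid what is visible of it).
The state is a dict: "t": time; "q": joint angles; "qd": joint speeds; "effort": joint torques, N m; "tcp_pos": TCP position; "eef_rot": TCP orientation; "wrist_force": force on the tool from outside, world axes, zero at the start; "ft_torque": the same for the moment, N m; "grip_width": opening from 0.0 (shut) to 1.0 (fully open).
Only numpy, scipy, OpenCV 4.12 (cv2) and the standard library are available. Lean on these libraries where they do the work, as an engineer would, in place of code of your own. Each camera call takes 0.05 s, during which the arm holds its last target.

## Task

Before the sauce mixer goes back into service, squeeze the two blue side tabs to unclip the clear splash cover from the yellow stop box and stand the cover upright, open side down, in a free spot of the steel tray. Then test the red stop button: press it fully down so that it latches, and turn its head clockwise until it springs back up. Leave the red bottle, jar, pepper pot, dish and shaker standing where they are.

Things in the scene. Friction and masses are not known exactly. Their poses are not given: they have to be found in the camera images.
- stop_box: Fixed yellow box, 96 x 96 x 60 mm. Origin: centre of its underside, z up; the red button's vertical axis passes through it. On top a black collar (50 mm along x, 42 mm along y, top 68 mm above the table) has a lip sticking out 6 mm on its +y and -y sides; the cover's tabs hook under these lips.
- cover: Loose clear cup, 84 g, clipped upside down over the button: 62 mm along x, 47 mm along y, 49.5 mm high, open below. Origin: centre of its lower edge, 60 mm above the table when clipped on; axes as the stop box's, z up. On its +y and -y sides a blue lever tab, 18 mm wide, pivoted 20 mm above the origin, hooks under the collar's lips and holds it on.
- cover_grip (a point): Midway between the ridges of the blue tabs, 41 mm above the cover's origin. Squeeze the ridges along the cover's y, fingertips above the pivots: 69 mm over their outsides at rest, about 58.5 mm fully squeezed (stops), about 6 N each. That swings the hooks outward and the cover lifts straight off; keep squeezing to carry it.
- head_top (a point): Centre of the flat top of the red mushroom head: a round head 38 mm in diameter and 24 mm high, on a stem; its top is 104 mm above the table when up (its underside at 80 mm). Goes down and turns with the head.
- press (a joint): How far the head is down, m: 0 up, about 0.006 latched, 0.008 stop. A spring pushes it up (3 N at the top, 8 N at 8 mm; with its catch it takes about 10 N to push past 3 to 4 mm, after which it snaps on). Pressed past 0.0065 it latches and stays down at about 0.006; pressed less it springs back.
- knob (a joint): Turn of the head, rad, clockwise seen from above is positive: 0 at rest, stop at 1.1. A weak spring turns it back to 0 when let go. When latched, turning it past about 0.6 frees the catch: the head springs up (at the latest when the fingers let go of it; turn to 0.8 or more before letting go).
- tray: Fixed steel tray, 260 mm along its x, 130 mm along its y, walls 3 mm thick and 18 mm high, floor 3 mm above the table. Origin: centre of its underside. Lies left or right of the stop box.
- shaker: Steel shaker standing in the tray, anywhere along its middle line: 42 mm diameter, 68 mm high, 120 g. Origin: centre of its underside. Leave it.
- caddy: Fixed blue box of chopsticks on the other side from the tray, 200 mm along x, 110 mm along y, 90 mm high, sticks up to 155 mm. Origin: centre of its underside. (Also fixed: two steel racks of bottles, up to 188 mm high, left and right nearer the robot, and pots and a mixer at the far edge.)
- bottle_red: Squeeze bottle, 54 mm diameter, 185 mm high, standing close to the stop box on its -x side. Origin: centre of its underside. Leave it.
- jar: Jar, 54 mm diameter, 75 mm high, standing close to the stop box on its +x side. Origin: centre of its underside. Leave it.
- pepper: Small dark pepper pot with a steel top, 38 mm diameter, 72 mm high. Origin: centre of its underside. Leave it.
- dish: White bowl, 90 mm diameter, 30 mm high, on the table. Origin: centre of its underside. Leave it.
Mind the look-alikes: they are no part of the job. What is shaped like the cover but purple is not meant.

How it is judged:
By the outcome, as a careful person would: the job done as asked, in the order asked, and still so for the second after the job is handed in, with the robot touching nothing.
It also fails if it takes over 59 s, if anything falls off the work surface, if the arm or the gripper's body presses on something with over 40 N, if the wrist force passes 120 N, or if a joint passes its speed limit or range.

## Working session

There is one attempt and no reset: what is moved stays moved. The work goes in short steps, Python scripts to look and compute and a tool call to move; the robot and the scene stay as the last step left them, time stands still between calls to the robot, and variables do not carry over. Pictures are saved under pics/ and viewed, and the job is handed in when it is done.

Besides the shell and the picture viewer there is one more tool, called after ">>>" by a JSON object that holds its "fn" and its "kwargs". move_arm: Moves the arm, as the interface text tells. Its arguments: {"type":"object","properties":{"plan":{"type":"array","items":{"type":"number"}},"grip_force":{"type":"number"}},"required":["plan"]}

```bash
mkdir -p pics
python3 - <<'E'
from bench import *
import cv2
print(sense(), grip_point_offset)
for n in("side","top","wrist"):
    im=get_image(n); cv2.imwrite(f"pics/{n}0.png",im); c=get_calibration(n); print(n,c)
E
```

```text
{'t': 0.0, 'q': array([1.13139640e+00, 2.59202983e-01, 2.07449551e-02, 1.33372391e+00,
       9.39581980e-06, 1.41821565e+00]), 'qd': array([ 0.00160304,  0.00030423,  0.00018407, -0.00012849, -0.00073903,
        0.00148983]), 'effort': array([-5.81271997e-04, -5.55637407e+01,  3.44531751e+01,  1.37402338e-02,
       -2.51918946e-04,  2.08030730e-05]), 'tcp_pos': array([155.44119981, 527.22221021, 197.85373755]), 'eef_rot': array([-4.48932759e-01, -3.10893289e+00,  2.07727853e-03]), 'wrist_force': array([-0.05341431,  0.15999404, -0.78283735]), 'ft_torque': array([ 0.02234862, -0.03602035, -0.01956534]), 'grip_width': 0.9966238039031021} 18.700000000000003
side {'mtx': array([[390.73114931,   0.        , 250.51929372],
       [  0.        , 390.73114931, 188.96390187],
       [  0.        ,   0.        ,   1.        ]]), 'xyz': array([ 486.58182933, -565.78994226,  716.56372781]), 'attitude': array([-2.39236506,  0.21078177, -0.08350352])}
top {'mtx': array([[434.08220828,   0.        , 256.45974654],
       [  0.        , 434.08220828, 195.91265025],
       [  0.        ,   0.        ,   1.        ]]), 'xyz': array([ 456.83896821,   -8.24612786, 1177.14166275]), 'attitude': array([-2.15953044,  2.16475597, -0.14298958])}
wrist {'mtx': array([[281.63509663,   0.        , 249.95233476],
       [  0.        , 281.63509663, 192.24362729],
       [  0.        ,   0.        ,   1.        ]]), 'xyz': array([ 80.23259251, 550.18284629, 372.86927598]), 'attitude': array([2.30495497, 1.72531999, 0.27075658])}
```

View pics/side0.png

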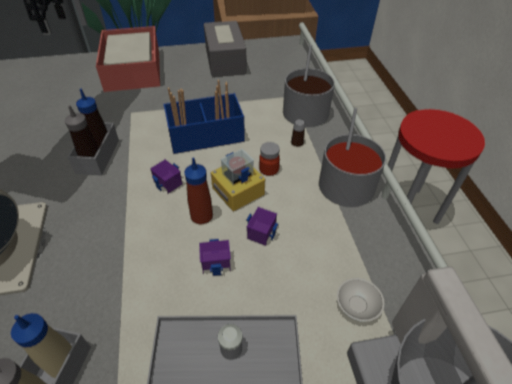

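View pics/top0.png

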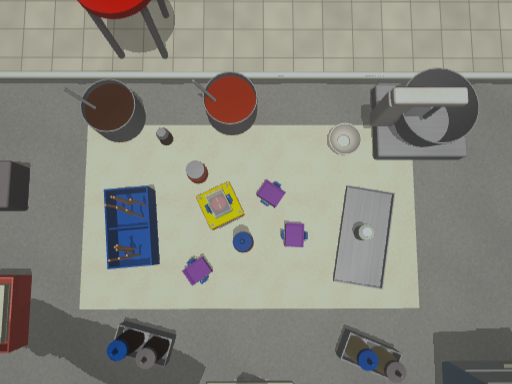

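View pics/wrist0.png

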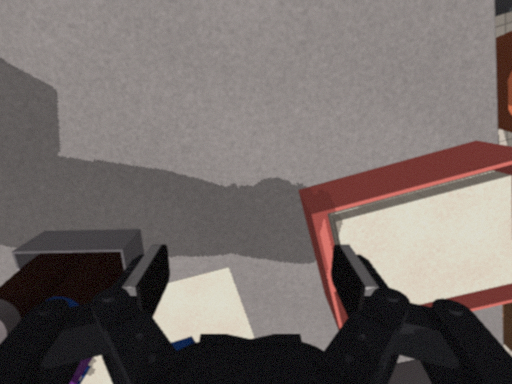

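```bash
cat > h.py <<'E'
import numpy as np, cv2
from scipy.spatial.transform import Rotation as R
from bench import *
def ray(c,u,v):
    d=R.from_rotvec(c["attitude"]).as_matrix()@np.linalg.solve(c["mtx"],[u,v,1.]); return d
def px2z(c,u,v,z):
    d=ray(c,u,v); return c["xyz"]+d*(z-c["xyz"][2])/d[2]
def proj(c,P):
    P=np.atleast_2d(P); p=(P-c["xyz"])@R.from_rotvec(c["attitude"]).as_matrix(); q=p@c["mtx"].T; return q[:,:2]/q[:,2:]
E
python3 - <<'E'
from h import *
for n,(x0,y0,x1,y1) in {"top":(170,140,320,290),"side":(140,120,300,280)}.items():
    im=cv2.imread(f"pics/{n}0.png")[y0:y1,x0:x1]
    cv2.imwrite(f"pics/{n}crop.png",cv2.resize(im,None,fx=3.7,fy=3.7,interpolation=cv2.INTER_CUBIC))
get_image("top")
c=get_calibration("top")
for l in ["stop_box","cover","tray","shaker","bottle_red","jar","pepper","dish","caddy"]:
    for r in silhouettes("top",l)[:5]:
        m=r["mask"].astype(np.uint8); rc=cv2.minAreaRect(cv2.findNonZero(m))
        h={"stop_box":60,"cover":109.5,"tray":18,"shaker":68,"bottle_red":185,"jar":75,"pepper":72,"dish":30,"caddy":90}[l]
        print(l,round(r["conf"],2),np.round(r["location"]),np.round(rc[0]),np.round(rc[1]),round(rc[2]),np.round(px2z(c,*rc[0],h)))
        if l in("stop_box","tray"):
            print(np.round([px2z(c,*p,h)[:2] for p in cv2.boxPoints(rc)]).tolist())
E
```

```text
stop_box 0.89 [216. 222.] [220. 205.] [40. 39.] 67 [571.  76.  60.]
[[599.0, 143.0], [639.0, 51.0], [543.0, 10.0], [504.0, 101.0]]
cover 0.95 [203. 218.] [218. 203.] [25. 27.] 63 [572.  77. 110.]
cover 0.65 [236. 299.] [294. 234.] [25. 26.] 90 [ 493. -110.  110.]
cover 0.61 [272. 197.] [197. 270.] [27. 26.] 54 [407. 127. 110.]
cover 0.58 [192. 269.] [270. 192.] [24. 26.] 37 [597. -53. 110.]
tray 0.56 [240. 366.] [364. 236.] [52. 98.] 8 [ 491. -305.   18.]
[[373.0, -215.0], [631.0, -258.0], [611.0, -397.0], [354.0, -350.0]]
shaker 0.53 [232. 364.] [364. 232.] [15. 18.] 90 [ 502. -293.   68.]
bottle_red 0.55 [243. 241.] [242. 242.] [19. 19.] 90 [475.  15. 185.]
jar 0.97 [171. 198.] [197. 171.] [23. 19.] 63 [658. 136.  75.]
jar 0.49 [139. 344.] [345. 138.] [31. 30.] 45 [ 744. -249.   75.]
dish 0.68 [136. 346.] [344. 138.] [33. 31.] 45 [ 755. -258.   30.]
caddy 0.7 [226. 131.] [131. 226.] [81. 52.] 86 [516. 296.  90.]
```

View pics/topcrop.png

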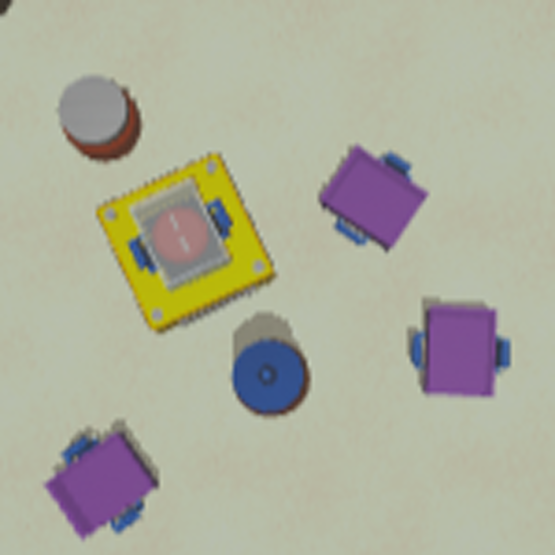

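View pics/sidecrop.png

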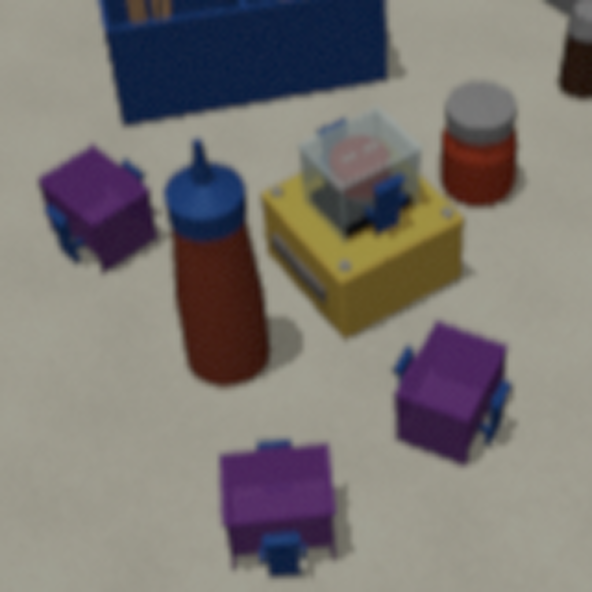

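```bash
cat >> h.py <<'E'
def toolrot(yaw,base=0):
    # tool z down, tool y along world direction yaw+90deg (box y) ; base 180 flips
    y=np.array([-np.sin(yaw),np.cos(yaw),0])*(1 if base==0 else -1); z=np.array([0,0,-1.]); return np.column_stack([np.cross(y,z),y,z])
def rel(p,Rm,s=None,p0=None,R0=None):
    # p target in mm -> shift cm, turn deg in tool axes from given pose
    s=s or sense()
    if p0 is None: p0=s["tcp_pos"]; R0=R.from_rotvec(s["eef_rot"]).as_matrix()
    return np.round(R0.T@(np.array(p)-p0)/10,3), np.round(np.degrees(R.from_matrix(R0.T@Rm).as_rotvec()),2)
E
python3 - <<'E'
from h import *
s=sense(); R0=R.from_rotvec(s["eef_rot"]).as_matrix(); print(R0.round(3))
cw=get_calibration("wrist"); print("cam in tool",R0.T@(cw["xyz"]-s["tcp_pos"]))
c=get_calibration("top")
P=np.array([px2z(c,170+u/3.7,140+v/3.7,60) for u,v in [(111,215),(211,167),(259,267),(157,314)]])[:,:2]
print(P.round(1),P.mean(0)); e=[P[1]-P[0],P[2]-P[3]]; f=[P[0]-P[3],P[1]-P[2]]
print([np.degrees(np.arctan2(v[1],v[0]))+90 for v in e],[np.degrees(np.arctan2(v[1],v[0])) for v in f])
yaw=np.radians(24)
for b in(0,1):
    print(b,toolrot(yaw,b).round(2).tolist(),rel([571,76,230],toolrot(yaw,b)))
d=R.from_euler('z',-yaw).as_matrix()
for q in [(475,15,0),(658,136,0)]: print(d@(np.array(q)-[571,76,0]))
E
```

```text
[[-0.959  0.283  0.   ]
 [ 0.283  0.959  0.   ]
 [-0.     0.    -1.   ]]
cam in tool [  78.69511008    0.47481042 -174.82598957]
[[589.5 127.6]
 [623.3  57.8]
 [552.8  24. ]
 [520.2  94.7]] [571.43884407  76.01906145]
[np.float64(25.8756314470277), np.float64(24.723902914541853)] [np.float64(25.335190224610727), np.float64(25.622861201293695)]
0 [[-0.91, -0.41, 0.0], [-0.41, 0.91, 0.0], [-0.0, 0.0, -1.0]] (array([-52.616, -31.555,  -3.149]), array([  0.  ,   0.  , -40.43]))
1 [[0.91, 0.41, 0.0], [0.41, -0.91, 0.0], [0.0, -0.0, -1.0]] (array([-52.616, -31.555,  -3.149]), array([  0.  ,  -0.  , 139.57]))
[-112.51129916  -16.67955518    0.        ]
[103.8826534   19.42663951   0.        ]
```

Run:
```python
from h import *
s=sense(); c=get_calibration("wrist"); R0=R.from_rotvec(s["eef_rot"]).as_matrix()
for z in(0,50,100,150,190): print(z, proj(c,s["tcp_pos"]+R0@[0,0,z]), proj(c,s["tcp_pos"]+R0@[60,0,z]))
print(rel([571,76,260],toolrot(np.radians(25.4))))
# offset: want box at tool x +60
print(rel(np.array([571,76,260])-toolrot(np.radians(25.4))@[60,0,0],toolrot(np.radians(25.4))))
```

```text
0 [[249.00869527 223.58207705]] [[249.012462   133.50423787]]
50 [[249.17032198 199.15942878]] [[249.18682823 126.54263167]]
100 [[249.27811261 182.87169509]] [[249.29911115 122.05971426]]
150 [[249.35512528 171.23467503]] [[249.37745722 118.93173212]]
190 [[249.40252571 164.07222017]] [[249.42492364 117.0366259 ]]
(array([-52.616, -31.555,  -6.149]), array([  0.  ,   0.  , -41.83]))
(array([-57.087, -27.553,  -6.149]), array([  0.  ,   0.  , -41.83]))
```

>>> {"fn": "move_arm", "kwargs": {"plan": [-52.6, -31.6, -6, 0, 0, -41.8, -1, -52.6, -31.6, -6, 0, 0, -41.8, -1, -52.6, -31.6, -6, 0, 0, -41.8, -1, -52.6, -31.6, -6, 0, 0, -41.8, -1, -52.6, -31.6, -6, 0, 0, -41.8, -1, -52.6, -31.6, -6, 0, 0, -41.8, -1, -52.6, -31.6, -6, 0, 0, -41.8, -1, -52.6, -31.6, -6, 0, 0, -41.8, -1, -52.6, -31.6, -6, 0, 0, -41.8, -1, -52.6, -31.6, -6, 0, 0, -41.8, -1, -52.6, -31.6, -6, 0, 0, -41.8, -1, -52.6, -31.6, -6, 0, 0, -41.8, -1, -52.6, -31.6, -6, 0, 0, -41.8, -1, -52.6, -31.6, -6, 0, 0, -41.8, -1, -52.6, -31.6, -6, 0, 0, -41.8, -1, -52.6, -31.6, -6, 0, 0, -41.8, -1]}}

```text
t: 2.65
tcp_pos: [570.5, 76.2, 258.7]
eef_rot: [-0.691, 3.064, -0.0]
wrist_force: [-0.4, 0.8, 0.3]
grip_width: 0.997
```

Run:
```python
from h import *
s=sense(); c=get_calibration("wrist"); im=get_image("wrist"); print(s); cv2.imwrite("pics/w1.png",im)
cv2.imwrite("pics/w1c.png",cv2.resize(im[90:290,130:370],None,fx=3,fy=3,interpolation=cv2.INTER_CUBIC))
np.save("c1.npy",c,allow_pickle=True)
print(proj(c,[571,76,60]),proj(c,[571,76,109.5]))
```

```text
{'t': 2.65, 'q': array([-1.30512354e-02,  2.94823090e-01,  2.23724816e-01,  1.49935355e+00,
        5.01005017e-05, -4.56624225e-01]), 'qd': array([-0.00439292,  0.0046805 ,  0.00316713,  0.00141896,  0.0004807 ,
       -0.0021198 ]), 'effort': array([ 1.22786039e-01, -5.89772379e+01,  3.49155092e+01,  4.57274466e-03,
        3.33603370e-03,  2.69221775e-03]), 'tcp_pos': array([570.45499903,  76.17796458, 258.70724588]), 'eef_rot': array([-6.90988397e-01,  3.06430435e+00, -4.93717159e-05]), 'wrist_force': array([-0.36553531,  0.83033282,  0.28041659]), 'ft_torque': array([-0.03171576, -0.02939581,  0.01033752]), 'grip_width': 0.997208169998734}
[[249.28586139 162.64218202]] [[249.19756409 171.3480233 ]]
```

View pics/w1c.png

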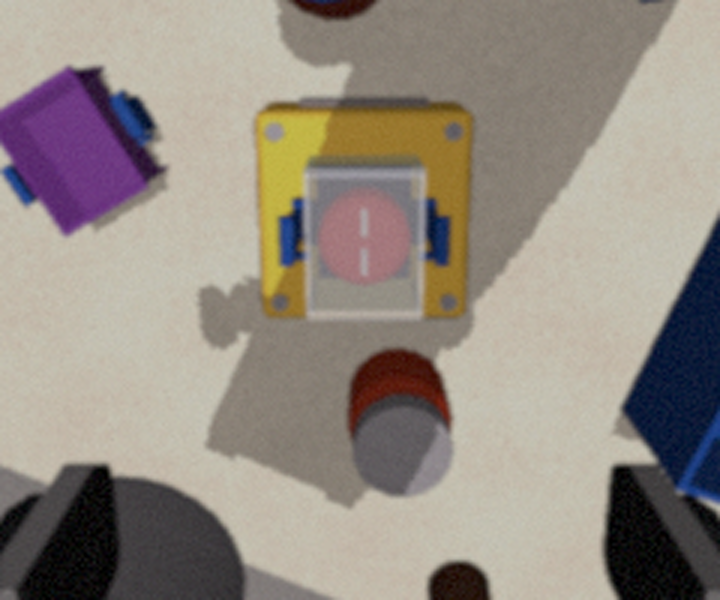

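Run:
```python
from h import *
from scipy.optimize import least_squares
cs={"top":get_calibration("top"),"side":get_calibration("side"),"wrist":np.load("c1.npy",allow_pickle=True).item()}
obs=[]
# signs (sx,sy)
for (u,v),s in zip([(111,215),(211,167),(259,267),(157,314)],[(1,1),(1,-1),(-1,-1),(-1,1)]): obs.append(("top",170+u/3.7,140+v/3.7,s))
for (u,v),s in zip([(274,132),(453,132),(279,302),(447,302)],[(-1,-1),(-1,1),(1,-1),(1,1)]): obs.append(("wrist",130+u/3,90+v/3,s))
for (u,v),s in zip([(277,191),(447,213),(345,266)],[(-1,1),(1,-1),(-1,-1)]): obs.append(("side",140+u/3.7,120+v/3.7,s))
def f(p,sel=None,rawd=False):
    x,y,a,h=p; r=[]
    for n,u,v,s in obs:
        if sel and n not in sel: continue
        d=h*np.array(s); P=[x+np.cos(a)*d[0]-np.sin(a)*d[1],y+np.sin(a)*d[0]+np.cos(a)*d[1],60]
        r+=list(proj(cs[n],P)[0]-[u,v])
    return np.array(r)
for sel in [None,["top"],["wrist"],["side"]]:
    q=least_squares(f,[571,76,.44,38],args=(sel,)); print(sel,q.x[:2].round(1),np.degrees(q.x[2]).round(1),q.x[3].round(1),np.abs(q.fun).max().round(2))
```

```text
None [570.9  77.9] 25.4 38.9 0.84
['top'] [571.4  76. ] 25.4 38.8 0.16
['wrist'] [570.7  78.5] 25.4 38.9 0.08
['side'] [571.1  76.6] 25.1 39.1 0.18
```

>>> {"fn": "move_arm", "kwargs": {"plan": [-0.1, 0.05, 4, 0, 0, 0, -1, -0.1, 0.05, 8, 0, 0, 0, -1, -0.1, 0.05, 12, 0, 0, 0, -1, -0.1, 0.05, 14.5, 0, 0, 0, -1, -0.1, 0.05, 16.5, 0, 0, 0, -1, -0.1, 0.05, 17.8, 0, 0, 0, -1, -0.1, 0.05, 17.8, 0, 0, 0, -1, -0.1, 0.05, 17.8, 0, 0, 0, -1], "grip_force": 25}}

```text
t: 3.7
tcp_pos: [571.9, 76.5, 81.3]
eef_rot: [-0.69, 3.064, -0.0]
wrist_force: [-0.5, 0.1, -0.1]
grip_width: 1.0
```

Run:
```python
from h import *
print(sense()["wrist_force"],sense()["tcp_pos"])
im=get_image("side"); cv2.imwrite("pics/s2.png",cv2.resize(im[80:260,140:340],None,fx=3.3,fy=3.3,interpolation=cv2.INTER_CUBIC))
im=get_image("wrist"); cv2.imwrite("pics/w2.png",im)
```

```text
[-0.54678623  0.07206029 -0.06622684] [571.8835428   76.51871643  81.28740366]
```

View pics/s2.png

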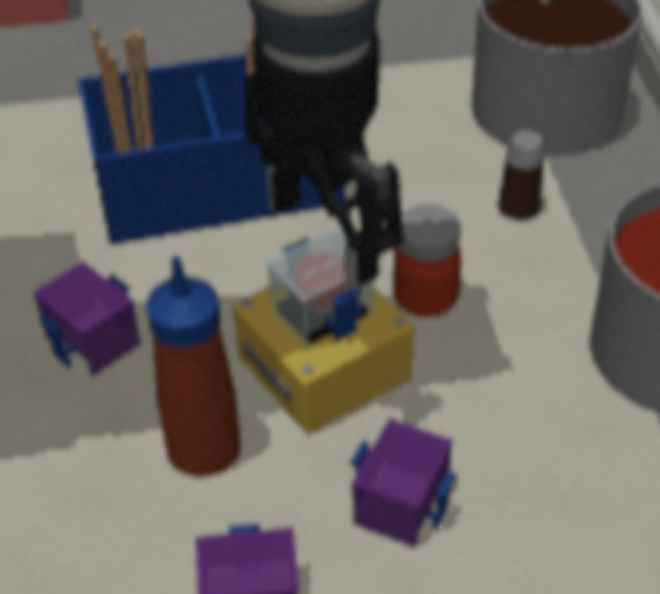

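View pics/w2.png

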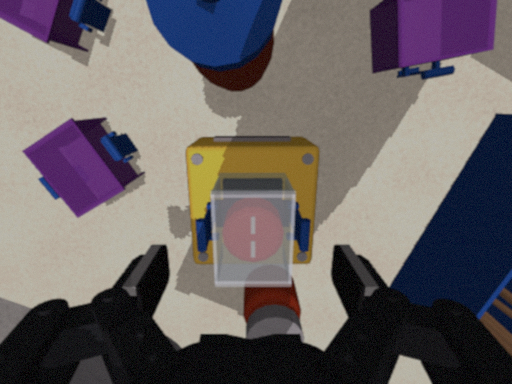

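Run:
```python
from h import *
s=sense(); R0=R.from_rotvec(s["eef_rot"]).as_matrix(); 
for n in("wrist","side"):
    c=get_calibration(n)
    for p in [(0,-42.5,-13),(11,-42.5,-13),(-11,-42.5,-13),(0,42.5,-13),(0,-42.5,-50),(0,0,0)]:
        q=proj(c,s["tcp_pos"]+R0@np.array(p,float))[0]; print(n,p,q.round(), ((q-[140,80])*3.3).round() if n=="side" else "")
    print(n,"cover top",proj(c,[571,77,109.5]),"grip",proj(c,[571,77,101]))
```

```text
wrist (0, -42.5, -13) [182. 231.] 
wrist (11, -42.5, -13) [181. 215.] 
wrist (-11, -42.5, -13) [183. 247.] 
wrist (0, 42.5, -13) [316. 232.] 
wrist (0, -42.5, -50) [165. 263.] 
wrist (0, 0, 0) [249. 223.] 
wrist cover top [[250.52701846 242.02900253]] grip [[250.50502061 235.37753812]]
side (0, -42.5, -13) [248. 175.] [358. 313.]
side (11, -42.5, -13) [244. 177.] [345. 320.]
side (-11, -42.5, -13) [252. 173.] [371. 306.]
side (0, 42.5, -13) [228. 154.] [289. 244.]
side (0, -42.5, -50) [248. 163.] [358. 273.]
side (0, 0, 0) [238. 168.] [323. 291.]
side cover top [[237.16698882 159.16088236]] grip [[237.25667804 161.88735721]]
```

Run:
```python
from h import *
im=cv2.imread("pics/w2.png"); cv2.imwrite("pics/w2c.png",cv2.resize(im[180:384,60:440],None,fx=2.1,fy=2.1,interpolation=cv2.INTER_CUBIC))
im=get_image("side"); im=cv2.resize(im[90:200,190:300],None,fx=5.4,fy=5.4,interpolation=cv2.INTER_CUBIC); im=cv2.convertScaleAbs(im,alpha=1.8,beta=20); cv2.imwrite("pics/s2c.png",im)
```

```text
(no output)
```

View pics/w2c.png

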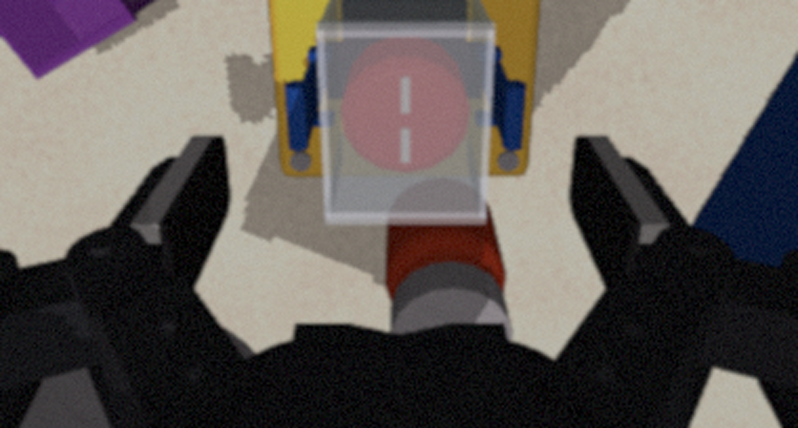

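View pics/s2c.png

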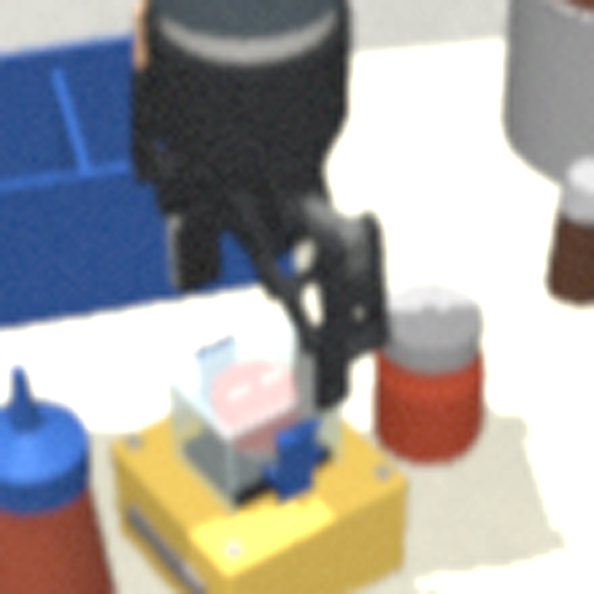

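>>> {"fn": "move_arm", "kwargs": {"plan": [0, 0, 1.5, 0, 0, 0, -1, 0, 0, 2, 0, 0, 0, -1, 0, 0, 2, 0, 0, 0, -1]}}

```text
t: 4.22
tcp_pos: [570.9, 76.5, 59.7]
eef_rot: [0.689, -3.064, -0.001]
wrist_force: [0.0, 0.4, -0.4]
grip_width: 1.002
```

Run:
```python
from h import *
s=sense(); print(s["wrist_force"],s["tcp_pos"]); R0=R.from_rotvec(s["eef_rot"]).as_matrix()
im=get_image("side"); im=cv2.resize(im[90:200,190:300],None,fx=5.4,fy=5.4,interpolation=cv2.INTER_CUBIC); im=cv2.convertScaleAbs(im,alpha=1.6,beta=20); cv2.imwrite("pics/s3c.png",im)
im=get_image("wrist"); cv2.imwrite("pics/w3c.png",cv2.resize(im[180:384,60:440],None,fx=2.1,fy=2.1,interpolation=cv2.INTER_CUBIC))
for n in("wrist","side"):
    c=get_calibration(n)
    for p in [(0,-42.5,-13),(11,-42.5,-13),(11,-42.5,-25),(11,-42.5,-37),(11,-52,-13),(11,42.5,-37)]:
        q=proj(c,s["tcp_pos"]+R0@np.array(p,float))[0]; print(n,p,((q-[190,90])*5.4).round() if n=="side" else ((q-[60,180])*2.1).round())
```

```text
[ 0.03203501  0.400183   -0.38654821] [570.90370834  76.51870719  59.67984974]
wrist (0, -42.5, -13) [257. 106.]
wrist (11, -42.5, -13) [255.  72.]
wrist (11, -42.5, -25) [245.  88.]
wrist (11, -42.5, -37) [233. 107.]
wrist (11, -52, -13) [223.  72.]
wrist (11, 42.5, -37) [563. 108.]
side (0, -42.5, -13) [313. 495.]
side (11, -42.5, -13) [292. 506.]
side (11, -42.5, -25) [292. 486.]
side (11, -42.5, -37) [291. 466.]
side (11, -52, -13) [305. 519.]
side (11, 42.5, -37) [179. 351.]
```

View pics/w3c.png

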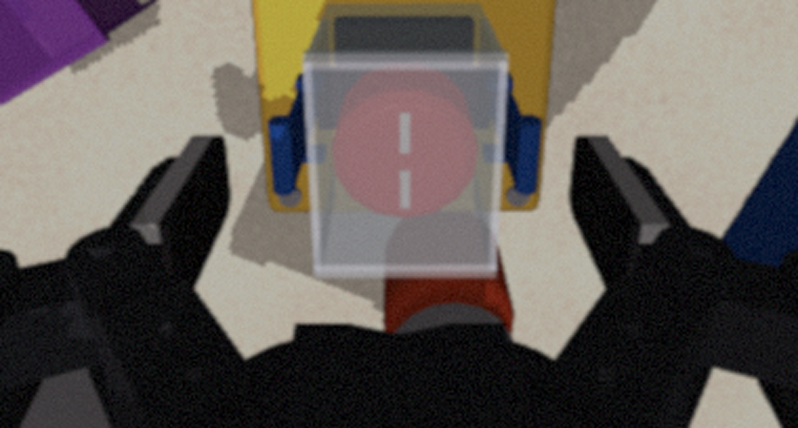

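View pics/s3c.png

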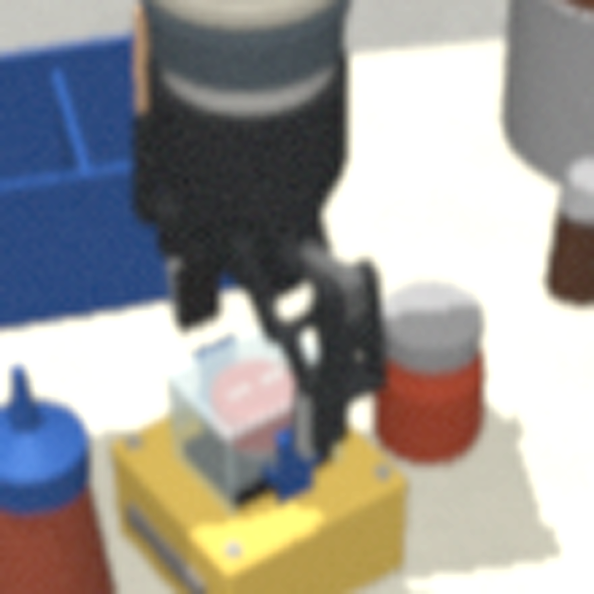

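>>> {"fn": "move_arm", "kwargs": {"plan": [0, 0.1, 0.5, 0, 0, 0, -1, 0, 0.1, 1, 0, 0, 0, -1, 0, 0.1, 1, 0, 0, 0, -1]}}

```text
t: 4.7
tcp_pos: [570.6, 77.5, 49.9]
eef_rot: [0.69, -3.064, -0.0]
wrist_force: [1.3, 0.3, 0.1]
grip_width: 0.998
```

Run:
```python
from h import *
s=sense(); print(s["wrist_force"],s["tcp_pos"]); R0=R.from_rotvec(s["eef_rot"]).as_matrix()
im=get_image("side"); im=cv2.resize(im[90:200,190:300],None,fx=5.4,fy=5.4,interpolation=cv2.INTER_CUBIC); im=cv2.convertScaleAbs(im,alpha=1.6,beta=20); cv2.imwrite("pics/s4c.png",im)
im=get_image("wrist"); cv2.imwrite("pics/w4c.png",cv2.resize(im[180:384,60:440],None,fx=2.1,fy=2.1,interpolation=cv2.INTER_CUBIC))
c=get_calibration("side"); B=R.from_euler('z',25.4,degrees=True).as_matrix()
for p in [(0,-34.5,41),(9,-34.5,41),(-9,-34.5,41),(0,-34.5,20),(0,-34.5,0)]:
  print(p,((proj(c,[571,77.2,60]+B@np.array(p,float))[0]-[190,90])*5.4).round())
```

```text
[1.32556385 0.29002342 0.08831957] [570.63234964  77.45334149  49.94836509]
(0, -34.5, 41) [302. 435.]
(9, -34.5, 41) [320. 426.]
(-9, -34.5, 41) [284. 444.]
(0, -34.5, 20) [302. 470.]
(0, -34.5, 0) [303. 503.]
```

View pics/s4c.png

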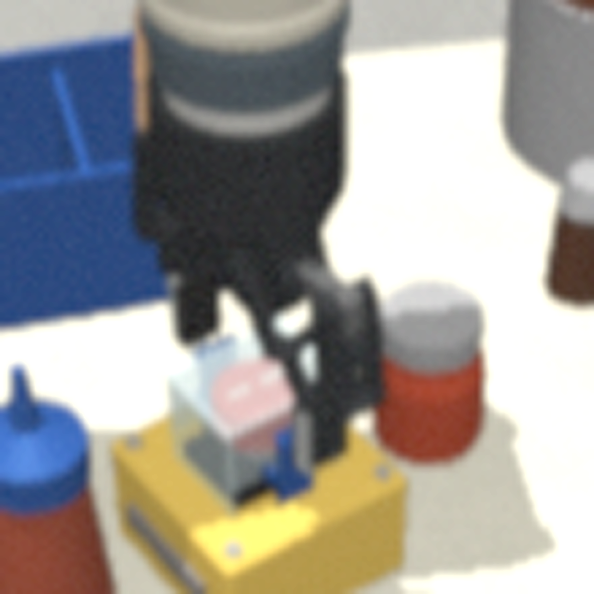

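View pics/w4c.png

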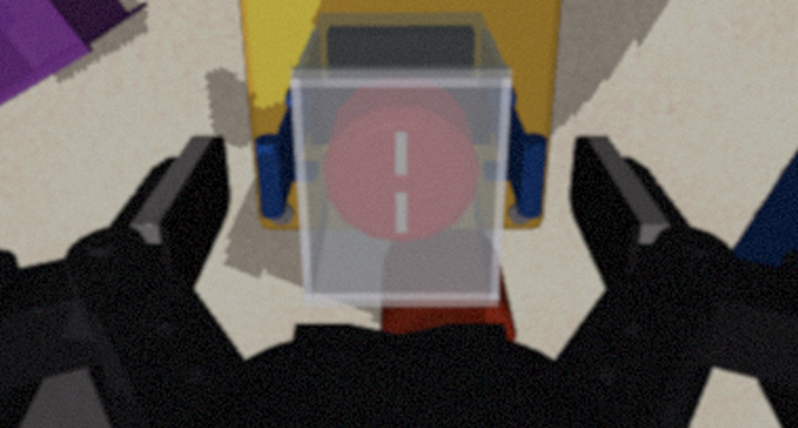

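>>> {"fn": "move_arm", "kwargs": {"plan": [0.3, 0, -0.3, 0, 0, 0, -1, 0.3, 0, -0.3, 0, 0, 0, -0.6, 0.3, 0, -0.3, 0, 0, 0, -0.6, 0.3, 0, -0.3, 0, 0, 0, -0.6], "grip_force": 25}}

```text
t: 5.3
tcp_pos: [568.4, 76.1, 53.8]
eef_rot: [-0.69, 3.064, -0.0]
wrist_force: [-0.7, 0.1, 3.7]
grip_width: 0.801
```

Run:
```python
from h import *
s=sense(); print(s["wrist_force"],s["tcp_pos"],s["grip_width"]); R0=R.from_rotvec(s["eef_rot"]).as_matrix()
im=get_image("side"); im=cv2.resize(im[90:200,190:300],None,fx=5.4,fy=5.4,interpolation=cv2.INTER_CUBIC); im=cv2.convertScaleAbs(im,alpha=1.6,beta=20)
im2=get_image("wrist"); cv2.imwrite("pics/c5.png",np.hstack([cv2.resize(im,(400,400)),cv2.resize(im2[180:380,150:350],(400,400))]))
```

```text
[-0.73699362  0.06701682  3.72714077] [568.4378997   76.05892143  53.81709791] 0.801079831768594
```

View pics/c5.png

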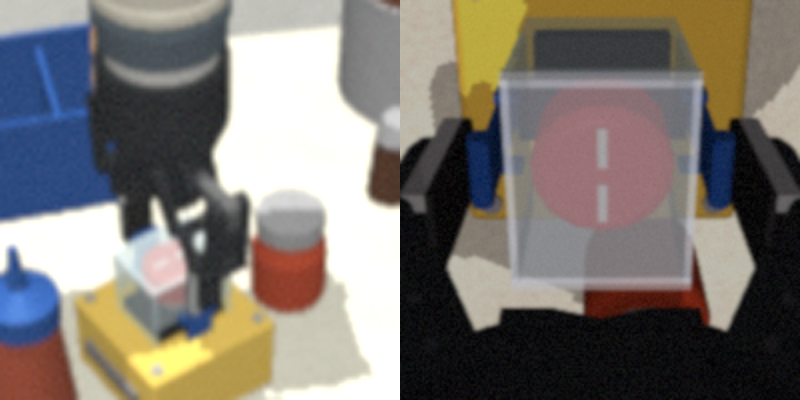

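>>> {"fn": "move_arm", "kwargs": {"plan": [0, 0, 0, 0, 0, 0, -0.7, 0, 0, -0.1, 0, 0, 0, -0.25, 0, 0, -0.1, 0, 0, 0, -0.2, 0, 0, -0.1, 0, 0, 0, -0.2, 0, 0, -0.1, 0, 0, 0, -0.2], "grip_force": 25}}

```text
t: 6.02
tcp_pos: [568.5, 76.1, 55.0]
eef_rot: [-0.69, 3.064, -0.0]
wrist_force: [-0.8, -0.0, 6.5]
grip_width: 0.664
```

Run:
```python
from h import *
s=sense(); print(s["wrist_force"],s["ft_torque"],s["tcp_pos"],s["grip_width"]); R0=R.from_rotvec(s["eef_rot"]).as_matrix()
im=get_image("side"); im=cv2.resize(im[90:200,190:300],None,fx=5.4,fy=5.4,interpolation=cv2.INTER_CUBIC); im=cv2.convertScaleAbs(im,alpha=1.6,beta=20)
im2=get_image("wrist"); cv2.imwrite("pics/c6.png",np.hstack([cv2.resize(im,(400,400)),cv2.resize(im2[180:380,150:350],(400,400))]))
```

```text
[-0.8319494  -0.04407381  6.50760543] [-0.01237633  0.24913828 -0.07146691] [568.50796087  76.14614676  54.97670681] 0.6641377855807693
```

View pics/c6.png

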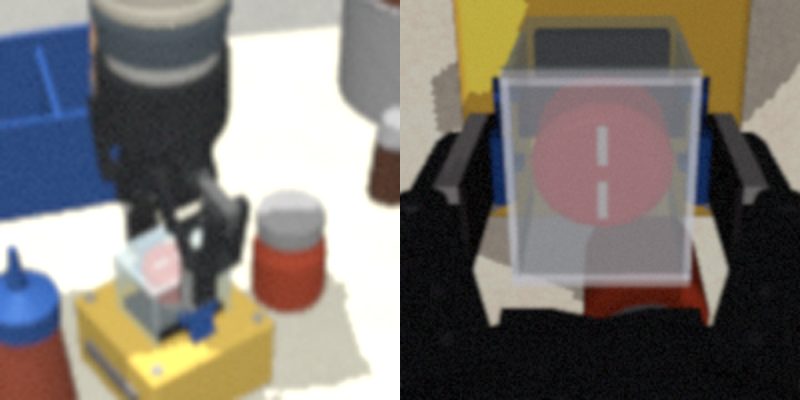

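>>> {"fn": "move_arm", "kwargs": {"plan": [0, 0, -0.3, 0, 0, 0, -0.2, 0, 0, -0.8, 0, 0, 0, -0.2, 0, 0, -1.5, 0, 0, 0, -0.2, 0, 0, -2, 0, 0, 0, -0.2, 0, 0, -2, 0, 0, 0, -0.2]}}

```text
t: 6.75
tcp_pos: [568.5, 76.1, 75.0]
eef_rot: [-0.69, 3.064, -0.0]
wrist_force: [0.8, -0.2, -0.9]
grip_width: 0.653
```

Run:
```python
from h import *
s=sense(); print(s["wrist_force"],s["ft_torque"],s["tcp_pos"],s["grip_width"]); R0=R.from_rotvec(s["eef_rot"]).as_matrix()
im=get_image("side"); im=cv2.resize(im[90:200,190:300],None,fx=5.4,fy=5.4,interpolation=cv2.INTER_CUBIC); im=cv2.convertScaleAbs(im,alpha=1.6,beta=20)
im2=get_image("wrist"); cv2.imwrite("pics/c7.png",np.hstack([cv2.resize(im,(400,400)),cv2.resize(im2[180:380,150:350],(400,400))]))
```

```text
[ 0.75189489 -0.24503403 -0.91430163] [-0.01280094  0.03496567  0.05113037] [568.54296249  76.12876869  75.00611398] 0.6533789232031678
```

View pics/c7.png

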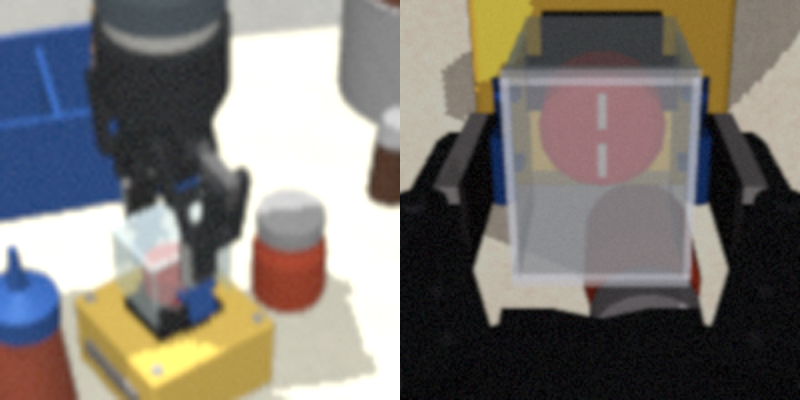

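>>> {"fn": "move_arm", "kwargs": {"plan": [0, 0, -2, 0, 0, 0, -0.2, 0, 0, -5, 0, 0, 0, -0.2, 0, 0, -9, 0, 0, 0, -0.2, 0, 0, -13, 0, 0, 0, -0.2, 0, 0, -13, 0, 0, 0, -0.2]}}

```text
t: 7.48
tcp_pos: [569.6, 76.1, 207.2]
eef_rot: [-0.689, 3.06, -0.002]
wrist_force: [-0.1, -0.3, -2.1]
grip_width: 0.656
```

Run:
```python
from h import *
im=cv2.imread("pics/top0.png"); cv2.imwrite("pics/tr.png",cv2.resize(im[175:300,320:410],None,fx=4.6,fy=4.6,interpolation=cv2.INTER_CUBIC))
im=cv2.imread("pics/side0.png"); cv2.imwrite("pics/trs.png",cv2.resize(im[300:384,140:320],None,fx=4,fy=4,interpolation=cv2.INTER_CUBIC))
```

```text
(no output)
```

View pics/tr.png

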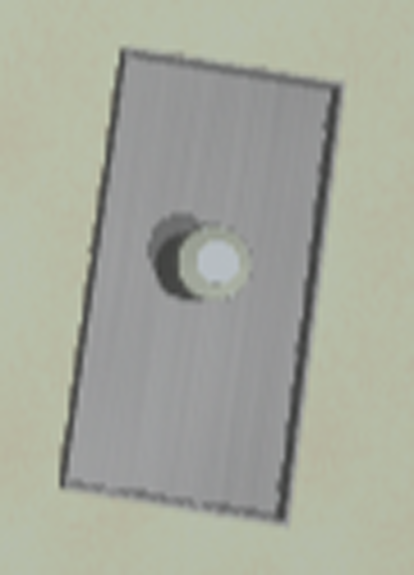

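View pics/trs.png

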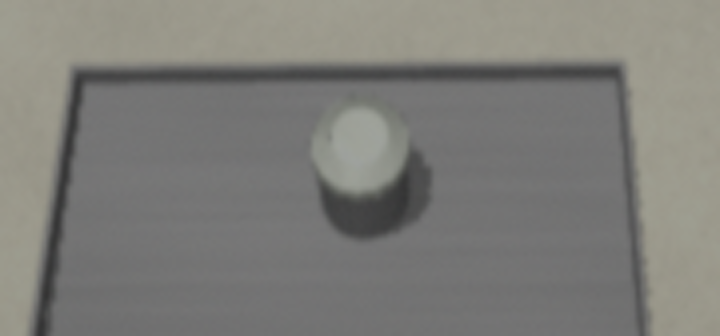

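Run:
```python
from h import *
c=get_calibration("top")
P=np.array([px2z(c,320+u/4.6,175+v/4.6,18)[:2] for u,v in [(122,50),(342,84),(286,522),(61,487)]]); print(P.round(1),P.mean(0))
print([np.linalg.norm(P[i]-P[(i+1)%4]).round(1) for i in range(4)])
d=(P[0]+P[1]-P[2]-P[3])/2; a=np.arctan2(d[1],d[0]); print("yaw",np.degrees(a))
sh=px2z(c,320+216/4.6,175+262/4.6,68)[:2]; print("shaker",sh,R.from_euler('z',-a).as_matrix()[:2,:2]@(sh-P.mean(0)))
cs=get_calibration("side")
for p in [(75,68),(622,66)]: print("side corner",px2z(cs,140+p[0]/4,300+p[1]/4,18))
print("side shaker top",px2z(cs,140+360/4,300+145/4,68))
Ry=R.from_euler('z',a).as_matrix()
for off in(-75,):
    p=np.r_[P.mean(0),0]+Ry@[off,0,0]; p[2]=205; print(p)
    # cover centre vs tcp: box (570.9,77.4) vs tcp (568.5,76.1) in tool frame at yaw 25.4
    T=toolrot(np.radians(25.4)); o=T.T@np.array([570.9-568.5,77.4-76.1,0]); print("cover in tool",o)
    Rm=toolrot(a); print(rel(p-Rm@o,Rm))
```

```text
[[ 627.  -262.6]
 [ 606.7 -391.4]
 [ 354.4 -348.7]
 [ 374.5 -220.4]] [ 490.6437219  -305.79262811]
[np.float64(130.4), np.float64(255.9), np.float64(129.8), np.float64(256.0)]
yaw -9.541944620723998
shaker [ 500.6572422  -300.53089153] [9.00274242 6.84887507]
side corner [ 374.31766519 -224.78980999   18.        ]
side corner [ 625.61646024 -268.41070387   18.        ]
side shaker top [ 499.05608709 -304.03423044   68.        ]
[ 416.6813836 -293.3599086  205.       ]
cover in tool [-2.72562038  0.14489156  0.        ]
(array([ 29.876, -26.692,   0.148]), array([-0.04,  0.29, 34.91]))
```

>>> {"fn": "move_arm", "kwargs": {"plan": [30, -26.9, 0, 0, 0, 34.9, -0.2, 30, -26.9, 0, 0, 0, 34.9, -0.2, 30, -26.9, 0, 0, 0, 34.9, -0.2, 30, -26.9, 0, 0, 0, 34.9, -0.2, 30, -26.9, 0, 0, 0, 34.9, -0.2, 30, -26.9, 0, 0, 0, 34.9, -0.2, 30, -26.9, 0, 0, 0, 34.9, -0.2, 30, -26.9, 0, 0, 0, 34.9, -0.2, 30, -26.9, 0, 0, 0, 34.9, -0.2, 30, -26.9, 0, 0, 0, 34.9, -0.2, 30, -26.9, 0, 0, 0, 34.9, -0.2, 30, -26.9, 0, 0, 0, 34.9, -0.2]}}

```text
t: 8.98
tcp_pos: [412.7, -295.0, 204.6]
eef_rot: [0.26, 3.131, -0.0]
wrist_force: [1.1, 0.3, -0.6]
grip_width: 0.66
```

Run:
```python
from h import *
s=sense(); print(s["wrist_force"],s["tcp_pos"],s["grip_width"],s["q"])
im=get_image("wrist"); cv2.imwrite("pics/w8.png",im)
im=get_image("top"); cv2.imwrite("pics/t8.png",cv2.resize(im[160:320,280:440],None,fx=3.5,fy=3.5))
```

```text
[ 1.07812398  0.2937327  -0.56914535] [ 412.71924996 -294.96717379  204.55673145] 0.6595682384411903 [-7.86072630e-01  1.83650060e-01 -6.24129113e-02  1.32454440e+00
  2.38874113e-06 -6.20646032e-01]
```

View pics/w8.png

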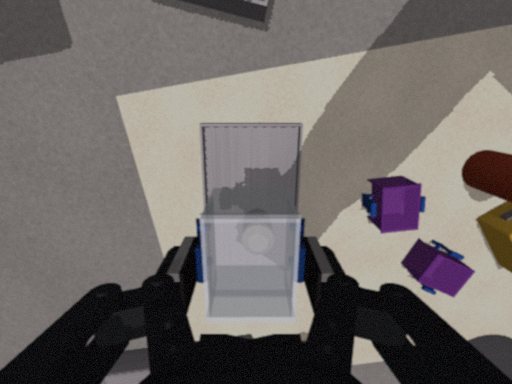

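View pics/t8.png

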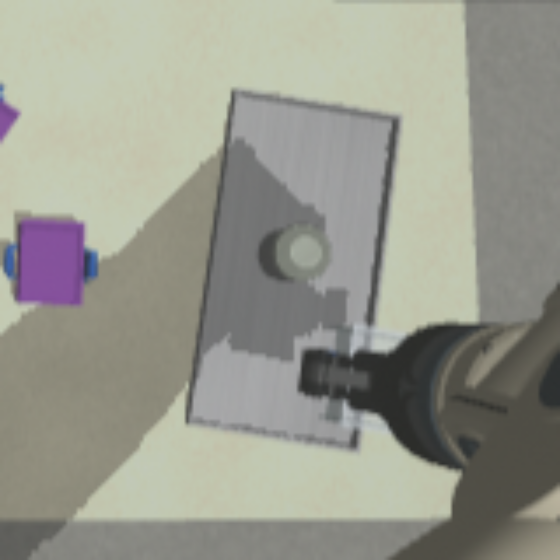

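Run:
```python
from h import *
c=get_calibration("wrist"); s=sense(); T=R.from_rotvec(s["eef_rot"]).as_matrix()
for u,v,z in [(202,124,18),(302,124,18),(257,237,68)]:
    p=px2z(c,u,v,z); print(p.round(1), (T.T@(p-s["tcp_pos"])).round(1))
```

```text
[ 352.  -345.2   18. ] [ 51.6 -59.3 186.5]
[ 372.5 -221.8   18. ] [ 51.7  65.8 186.5]
[ 492.6 -299.    68. ] [-79.5   9.4 136.6]
```

>>> {"fn": "move_arm", "kwargs": {"plan": [0, 0.2, 5, 0, 0, 0, -0.2, 0, 0.2, 10, 0, 0, 0, -0.2, 0, 0.2, 14, 0, 0, 0, -0.2, 0, 0.2, 17, 0, 0, 0, -0.2, 0, 0.2, 19, 0, 0, 0, -0.2, 0, 0.2, 19.8, 0, 0, 0, -0.2, 0, 0.2, 19.8, 0, 0, 0, -0.2, 0, 0.2, 20.2, 0, 0, 0, -0.2, 0, 0.2, 20.4, 0, 0, 0, -0.2, 0, 0.2, 20.4, 0, 0, 0, -0.2]}}

```text
t: 10.32
tcp_pos: [412.8, -293.6, 0.7]
eef_rot: [0.261, 3.13, -0.0]
wrist_force: [-0.7, -0.0, 0.1]
grip_width: 0.657
```

Run:
```python
from h import *
s=sense(); print(s["wrist_force"],s["tcp_pos"],s["grip_width"])
im=get_image("side"); cv2.imwrite("pics/s9.png",cv2.resize(im[264:384,120:320],None,fx=3.5,fy=3.5,interpolation=cv2.INTER_CUBIC))
```

```text
[-0.6658503  -0.04451941  0.12123633] [ 412.83492028 -293.56257986    0.68309856] 0.6565111464304688
```

View pics/s9.png

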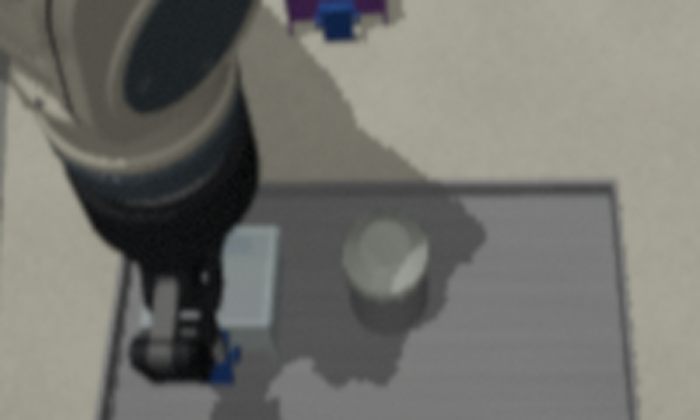

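>>> {"fn": "move_arm", "kwargs": {"plan": [0, 0, 0.1, 0, 0, 0, -0.2, 0, 0, 0.2, 0, 0, 0, -0.2, 0, 0, 0.2, 0, 0, 0, -0.2]}}

```text
t: 10.75
tcp_pos: [412.7, -293.4, -1.6]
eef_rot: [-0.261, -3.131, -0.0]
wrist_force: [-0.4, 0.2, -0.4]
grip_width: 0.659
```

>>> {"fn": "move_arm", "kwargs": {"plan": [0, 0, 0.1, 0, 0, 0, -0.2, 0, 0, 0.15, 0, 0, 0, -0.2, 0, 0, 0.15, 0, 0, 0, -0.2]}}

```text
t: 11.12
tcp_pos: [412.9, -293.6, -2.1]
eef_rot: [0.261, 3.13, -0.001]
wrist_force: [-2.4, 3.3, 10.8]
grip_width: 0.659
```

>>> {"fn": "move_arm", "kwargs": {"plan": [0, 0, -0.05, 0, 0, 0, -0.3, 0, 0, -0.05, 0, 0, 0, -0.45, 0, 0, -0.05, 0, 0, 0, -0.6, 0, 0, -0.05, 0, 0, 0, -0.8, 0, 0, -0.05, 0, 0, 0, -0.95, 0, 0, -0.05, 0, 0, 0, -0.95, 0, 0, -3, 0, 0, 0, -0.95, 0, 0, -8, 0, 0, 0, -0.95, 0, 0, -14, 0, 0, 0, -0.95, 0, 0, -22, 0, 0, 0, -0.95, 0, 0, -24, 0, 0, 0, -0.95, 0, 0, -24, 0, 0, 0, -0.95]}}

```text
t: 12.62
tcp_pos: [413.7, -294.3, 239.8]
eef_rot: [0.261, 3.127, -0.006]
wrist_force: [-0.1, -0.2, -0.3]
grip_width: 0.977
```

Run:
```python
from h import *
s=sense(); print(s["wrist_force"],s["tcp_pos"],s["grip_width"])
im=get_image("side"); a=cv2.resize(im[264:384,120:320],None,fx=3,fy=3,interpolation=cv2.INTER_CUBIC)
im=get_image("wrist"); cv2.imwrite("pics/w10.png",im); cv2.imwrite("pics/s10.png",a)
T=R.from_rotvec(s["eef_rot"]).as_matrix()
# next: hover above button
B=toolrot(np.radians(25.4))
print(rel([571,77.2,240],B))
```

```text
[-0.0937809  -0.16724246 -0.33807841] [ 413.65970006 -294.33387502  239.84805965] 0.9770085296127823
(array([-9.479, 39.167, -0.346]), array([ 1.000e-02, -1.000e-02, -3.493e+01]))
```

View pics/s10.png

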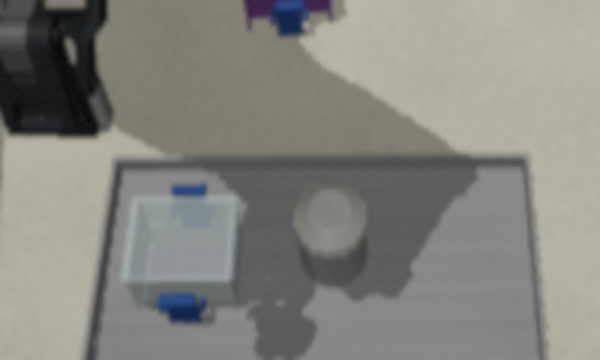

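View pics/w10.png

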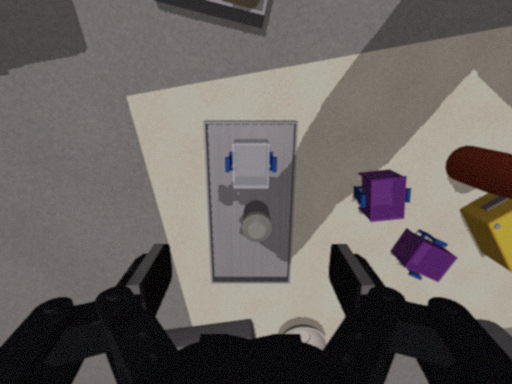

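>>> {"fn": "move_arm", "kwargs": {"plan": [-9.5, 39.2, -0.4, 0, 0, -34.9, 1, -9.5, 39.2, -0.4, 0, 0, -34.9, 1, -9.5, 39.2, -0.4, 0, 0, -34.9, 1, -9.5, 39.2, -0.4, 0, 0, -34.9, 1, -9.5, 39.2, -0.4, 0, 0, -34.9, 1, -9.5, 39.2, -0.4, 0, 0, -34.9, 1, -9.5, 39.2, -0.4, 0, 0, -34.9, 1, -9.5, 39.2, -0.4, 0, 0, -34.9, 1, -9.5, 39.2, -0.4, 0, 0, -34.9, 1, -9.5, 39.2, -0.4, 0, 0, -34.9, 1, -9.5, 39.2, -0.4, 0, 0, -34.9, 1, -9.5, 39.2, -0.4, 0, 0, -34.9, 1], "grip_force": 25}}

```text
t: 14.22
tcp_pos: [571.3, 76.8, 241.2]
eef_rot: [-0.688, 3.065, -0.0]
wrist_force: [-0.0, 0.3, 0.3]
grip_width: 0.001
```

Run:
```python
from h import *
s=sense(); print(s["wrist_force"],s["tcp_pos"],s["grip_width"])
im=get_image("wrist"); cv2.imwrite("pics/w11.png",im); c=get_calibration("wrist")
T=R.from_rotvec(s["eef_rot"]).as_matrix()
for z in (0,-13,-25,-38): print(z,proj(c,s["tcp_pos"]+T@[0,0,z]),proj(get_calibration("side"),s["tcp_pos"]+T@[0,0,z]))
cv2.imwrite("pics/s11.png",cv2.resize(get_image("side")[40:200,170:330],None,fx=3.5,fy=3.5,interpolation=cv2.INTER_CUBIC))
```

```text
[-0.00730919  0.34709878  0.27570474] [571.29047519  76.78178409 241.16191385] 0.0007277559868231618
0 [[249.08248669 222.91537335]] [[235.75422418 111.43888051]]
-13 [[249.02830166 231.36699229]] [[235.57777206 106.07560459]]
-25 [[248.97114459 240.28218098]] [[235.41099087 101.00627751]]
-38 [[248.89967631 251.42959009]] [[235.22592787  95.38127301]]
```

View pics/s11.png

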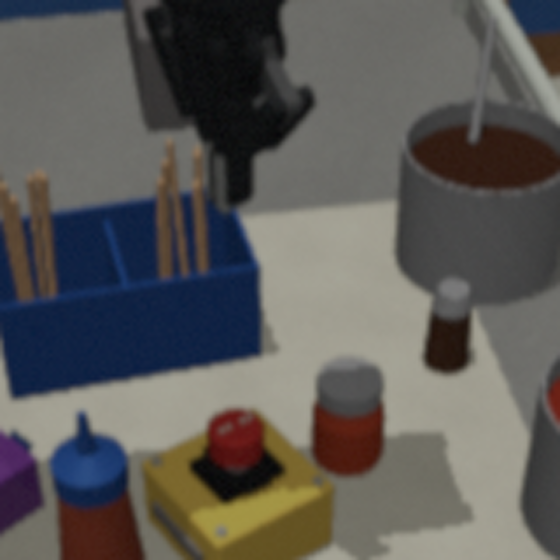

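View pics/w11.png

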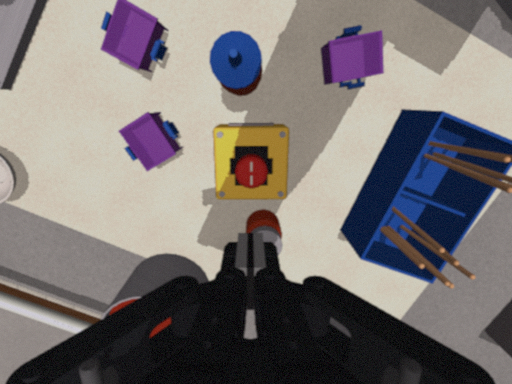

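>>> {"fn": "move_arm", "kwargs": {"plan": [0.2, 0.05, 5, 0, 0, 0, 1, 0.2, 0.05, 10, 0, 0, 0, 1, 0.2, 0.05, 13.5, 0, 0, 0, 1, 0.2, 0.05, 15.6, 0, 0, 0, 1, 0.2, 0.05, 15.6, 0, 0, 0, 1, 0.2, 0.05, 15.6, 0, 0, 0, 1]}}

```text
t: 15.08
tcp_pos: [569.9, 76.9, 86.0]
eef_rot: [-0.689, 3.064, -0.0]
wrist_force: [0.1, -0.1, 0.4]
grip_width: -0.003
```

Run:
```python
from h import *
s=sense(); print(s["wrist_force"],s["tcp_pos"],s["grip_width"])
a=cv2.resize(get_image("side")[90:200,190:300],(400,400),interpolation=cv2.INTER_CUBIC)
b=cv2.resize(get_image("wrist")[150:350,150:350],(400,400)); cv2.imwrite("pics/c12.png",np.hstack([a,b]))
```

```text
[ 0.05062577 -0.12677028  0.39745146] [569.91940282  76.94334019  86.01469168] -0.0029244433302338868
```

View pics/c12.png

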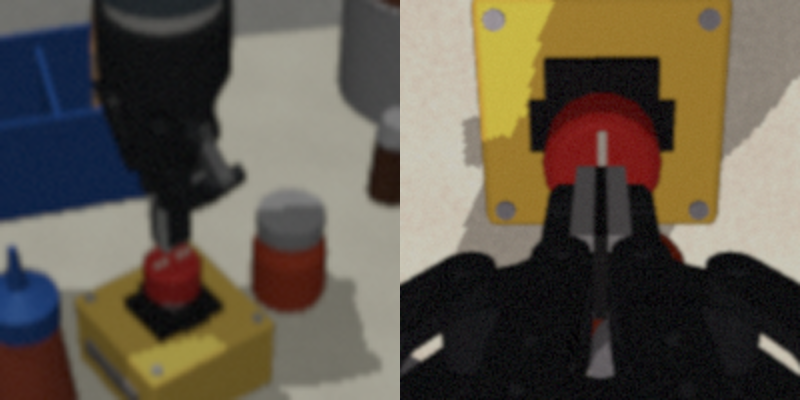

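>>> {"fn": "move_arm", "kwargs": {"plan": [0, 0, 0.8, 0, 0, 0, 1, 0, 0, 1.2, 0, 0, 0, 1, 0, 0, 1.2, 0, 0, 0, 1]}}

```text
t: 15.55
tcp_pos: [569.1, 77.0, 72.6]
eef_rot: [0.69, -3.064, -0.0]
wrist_force: [-0.1, -0.5, -0.5]
grip_width: -0.0
```

>>> {"fn": "move_arm", "kwargs": {"plan": [0, 0, 0.1, 0, 0, 0, 1, 0, 0, 0.2, 0, 0, 0, 1, 0, 0, 0.2, 0, 0, 0, 1]}}

```text
t: 15.92
tcp_pos: [569.5, 77.0, 71.2]
eef_rot: [-0.69, 3.065, -0.0]
wrist_force: [1.0, -0.5, 2.2]
grip_width: -0.002
```

>>> {"fn": "move_arm", "kwargs": {"plan": [0, 0, 0.2, 0, 0, 0, 1, 0, 0, 0.4, 0, 0, 0, 1, 0, 0, 0.55, 0, 0, 0, 1, 0, 0, 0.55, 0, 0, 0, 1]}}

```text
t: 16.42
tcp_pos: [569.6, 77.0, 66.1]
eef_rot: [-0.69, 3.064, -0.0]
wrist_force: [0.3, 1.2, 4.3]
grip_width: -0.001
```

>>> {"fn": "move_arm", "kwargs": {"plan": [0, 0, 0.1, 0, 0, 0, 1, 0, 0, 0.2, 0, 0, 0, 1, 0, 0, 0.2, 0, 0, 0, 1]}}

```text
t: 16.8
tcp_pos: [569.6, 77.0, 63.9]
eef_rot: [-0.69, 3.064, -0.0]
wrist_force: [-1.3, 0.6, 7.0]
grip_width: -0.003
```

>>> {"fn": "move_arm", "kwargs": {"plan": [0, 0, 0.1, 0, 0, 0, 1, 0, 0, 0.1, 0, 0, 0, 1]}}

```text
t: 17.05
tcp_pos: [569.7, 77.0, 63.2]
eef_rot: [-0.69, 3.064, -0.0]
wrist_force: [-2.6, -1.0, 8.6]
grip_width: -0.003
```

>>> {"fn": "move_arm", "kwargs": {"plan": [0, 0, 0.1, 0, 0, 0, 1, 0, 0, 0.1, 0, 0, 0, 1]}}

```text
t: 17.3
tcp_pos: [569.9, 77.0, 63.1]
eef_rot: [-0.689, 3.063, -0.001]
wrist_force: [-4.1, 0.9, 16.9]
grip_width: -0.004
```

>>> {"fn": "move_arm", "kwargs": {"plan": [0, 0, -1, 0, 0, 0, 1, 0, 0, -4, 0, 0, 0, -0.6, 0, 0, -7, 0, 0, 0, -0.6, 0, 0, -7, 0, 0, 0, -0.6, 0, 0, -7, 0, 0, 0, -0.6]}}

```text
t: 17.92
tcp_pos: [569.0, 77.0, 130.7]
eef_rot: [0.69, -3.064, -0.0]
wrist_force: [-0.3, 0.4, -0.2]
grip_width: 0.798
```

Run:
```python
from h import *
s=sense(); print(s["wrist_force"],s["tcp_pos"],s["grip_width"])
c=get_calibration("wrist"); np.save("c13.npy",c,allow_pickle=True)
a=cv2.resize(get_image("side")[90:200,190:300],(400,400),interpolation=cv2.INTER_CUBIC)
b=cv2.resize(get_image("wrist")[130:330,150:350],(400,400)); cv2.imwrite("pics/c13.png",np.hstack([a,b]))
cs=get_calibration("side")
for z in(104,98): print(((proj(cs,[571,77.2,z])[0]-[190,90])*400/110).round(1),((proj(c,[571,77.2,z])[0]-[150,130])*2).round(1))
```

```text
[-0.33149938  0.42103307 -0.23546569] [568.99596371  77.00610787 130.71215934] 0.7978596765099124
[171.7 257.7] [196.9 162.1]
[171.9 264.7] [197.  156.5]
```

View pics/c13.png

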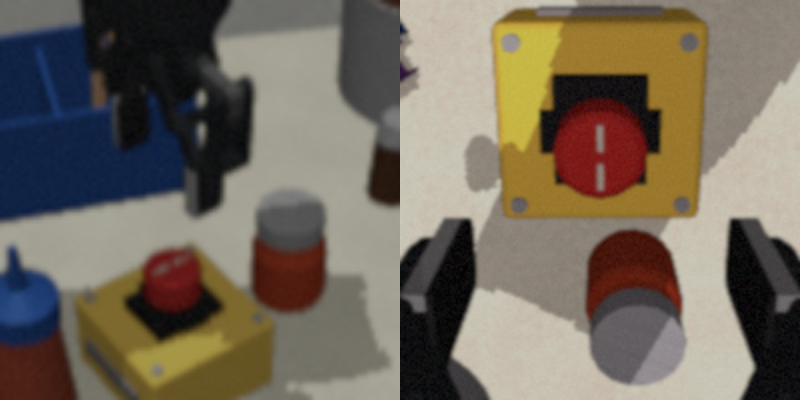

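>>> {"fn": "move_arm", "kwargs": {"plan": [-0.2, 0.05, 4, 0, 0, 0, -0.6, -0.2, 0.05, 7, 0, 0, 0, -0.6, -0.2, 0.05, 8.5, 0, 0, 0, -0.6, -0.2, 0.05, 8.5, 0, 0, 0, -0.6], "grip_force": 30}}

```text
t: 18.52
tcp_pos: [570.3, 78.3, 45.5]
eef_rot: [0.689, -3.063, -0.001]
wrist_force: [0.5, -0.3, -0.2]
grip_width: 0.8
```

Run:
```python
from h import *
s=sense(); print(s["wrist_force"],s["tcp_pos"],s["grip_width"])
a=cv2.resize(get_image("side")[90:200,190:300],(400,400),interpolation=cv2.INTER_CUBIC)
b=cv2.resize(get_image("wrist")[130:330,150:350],(400,400)); cv2.imwrite("pics/c14.png",np.hstack([a,b]))
```

```text
[ 0.53207199 -0.34241358 -0.17011815] [570.28118528  78.27718783  45.46735411] 0.799685995912413
```

View pics/c14.png

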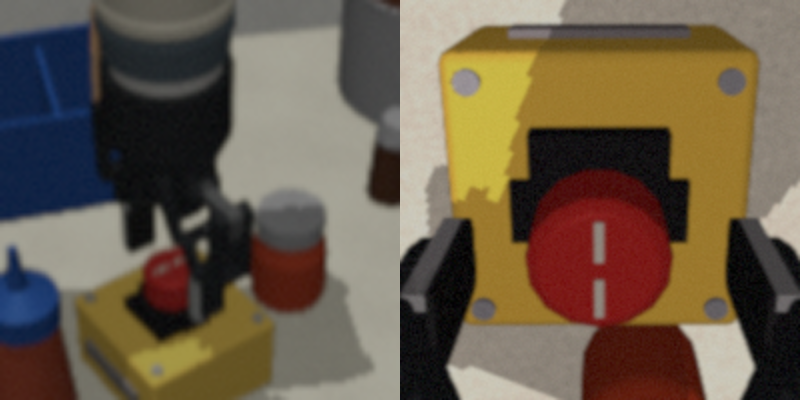

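>>> {"fn": "move_arm", "kwargs": {"plan": [0, 0, 0, 0, 0, 0, 0, 0, 0, 0, 0, 0, 0, 0.4, 0, 0, 0, 0, 0, 0, 0.4, 0, 0, 0, 0, 0, 0, 0.4, 0, 0, 0, 0, 0, 0, 0.4], "grip_force": 30}}

```text
t: 19.25
tcp_pos: [571.4, 78.1, 46.9]
eef_rot: [-0.689, 3.064, -0.001]
wrist_force: [1.4, -1.8, 4.8]
grip_width: 0.429
```

Run:
```python
from h import *
s=sense(); print(s["wrist_force"],s["ft_torque"],s["tcp_pos"],s["grip_width"])
a=cv2.resize(get_image("side")[90:200,190:300],(400,400),interpolation=cv2.INTER_CUBIC)
b=cv2.resize(get_image("wrist")[130:330,150:350],(400,400)); cv2.imwrite("pics/c15.png",np.hstack([a,b]))
```

```text
[ 1.41071553 -1.80701753  4.75133853] [-0.46384989 -0.33667519 -0.00938595] [571.44875857  78.12995215  46.91312351] 0.4286054438947051
```

View pics/c15.png

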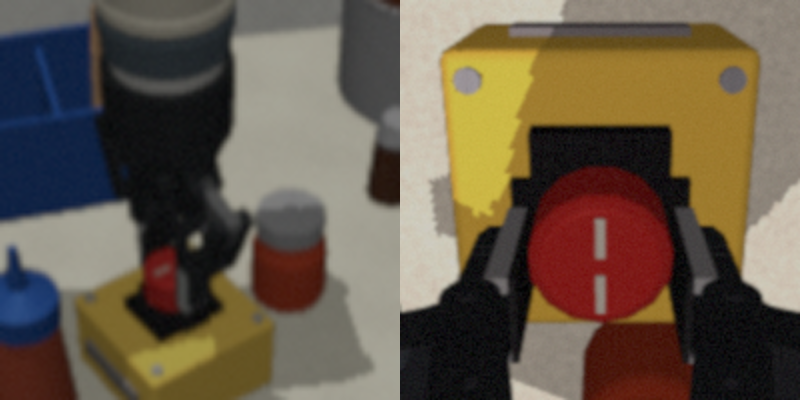

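>>> {"fn": "move_arm", "kwargs": {"plan": [0, 0, 0, 0, 0, 8, 0.4, 0, 0, 0, 0, 0, 16, 0.4, 0, 0, 0, 0, 0, 24, 0.4, 0, 0, 0, 0, 0, 32, 0.4, 0, 0, 0, 0, 0, 40, 0.4, 0, 0, 0, 0, 0, 48, 0.4, 0, 0, 0, 0, 0, 56, 0.4, 0, 0, 0, 0, 0, 56, 0.4, 0, 0, 0, 0, 0, 56, 0.4]}}

```text
t: 20.48
tcp_pos: [571.3, 77.1, 46.8]
eef_rot: [0.831, 3.028, -0.003]
wrist_force: [1.6, -7.8, 6.7]
grip_width: 0.431
```

Run:
```python
from h import *
s=sense(); print(s["wrist_force"],s["ft_torque"],s["tcp_pos"],s["grip_width"])
a=cv2.resize(get_image("side")[90:200,190:300],(400,400),interpolation=cv2.INTER_CUBIC)
b=cv2.resize(get_image("wrist")[130:330,150:350],(400,400)); cv2.imwrite("pics/c16.png",np.hstack([a,b]))
```

```text
[ 1.57415404 -7.78800741  6.65402033] [-1.54810676 -0.14033991  0.12545065] [571.29565853  77.05911817  46.7591989 ] 0.4306858303080909
```

View pics/c16.png

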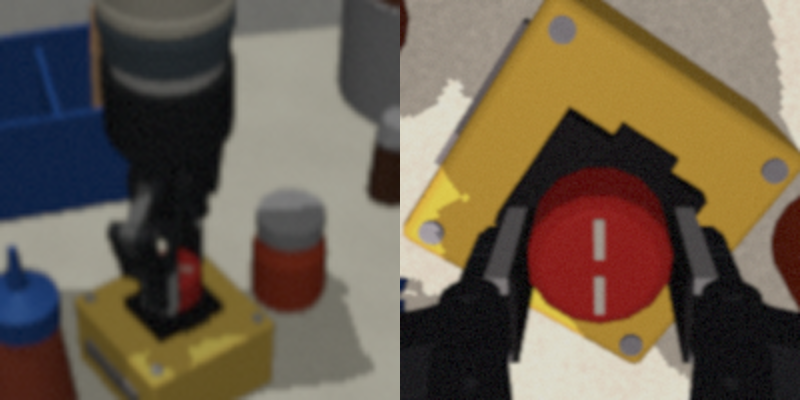

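>>> {"fn": "move_arm", "kwargs": {"plan": [0, 0, 0, 0, 0, 0, -0.1, 0, 0, 0, 0, 0, 0, -0.4, 0, 0, 0, 0, 0, 0, -0.4, 0, 0, 0, 0, 0, 0, -0.4, 0, 0, -2, 0, 0, 0, -0.4, 0, 0, -6, 0, 0, 0, -0.4, 0, 0, -11, 0, 0, 0, -0.4, 0, 0, -17, 0, 0, 0, -0.4, 0, 0, -17, 0, 0, 0, -0.4, 0, 0, -17, 0, 0, 0, -0.4]}}

```text
t: 21.82
tcp_pos: [570.7, 78.3, 216.1]
eef_rot: [-0.83, -3.03, 0.0]
wrist_force: [0.3, -0.1, -0.7]
grip_width: 0.698
```

Run:
```python
from h import *
s=sense(); print(s["wrist_force"],s["tcp_pos"],s["grip_width"])
a=get_image("side"); cv2.imwrite("pics/sideE.png",a); t=get_image("top"); cv2.imwrite("pics/topE.png",t)
def cr(i): return cv2.resize(i[140:190,210:260],(400,400),interpolation=cv2.INTER_CUBIC)
o=cv2.imread("pics/s11.png")
cv2.imwrite("pics/c17.png",np.hstack([cr(a),cv2.resize(o[350:525,140:315],(400,400),interpolation=cv2.INTER_CUBIC)]))
```

```text
[ 0.25209651 -0.07286306 -0.72500084] [570.73066443  78.32914721 216.11450933] 0.6977249985183824
```

View pics/c17.png

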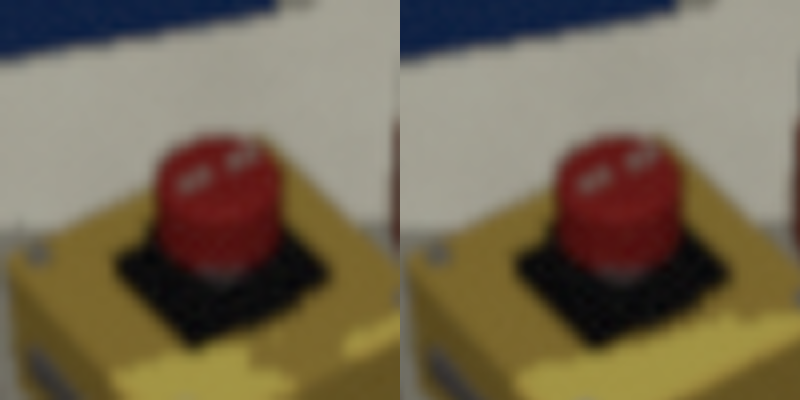

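View pics/sideE.png

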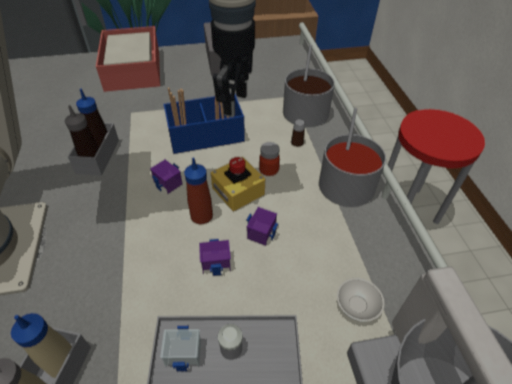

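View pics/topE.png

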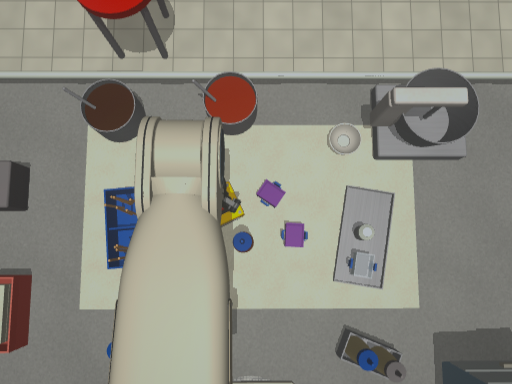

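Run:
```python
import cv2,numpy as np
n=cv2.resize(cv2.imread("pics/sideE.png")[90:200,190:300],(400,400),interpolation=cv2.INTER_CUBIC)
o=cv2.imread("pics/c13.png")[:,:400]
cv2.imwrite("pics/c18.png",np.hstack([cv2.resize(i[220:330,100:240],(400,314)) for i in(n,o)]))
for i in(n,o):
    h=i.astype(int); m=(h[...,2]>90)&(h[...,1]<60)&(h[...,0]<60); m[:220]=0; m[:,:120]=0;m[:,220:]=0; m[330:]=0
    ys,xs=np.nonzero(m); print(ys.min(),ys.max(),ys.mean(),xs.mean())
```

```text
246 284 265.6888745148771 172.09831824062096
251 291 270.86626506024095 172.8734939759036
```

View pics/c18.png

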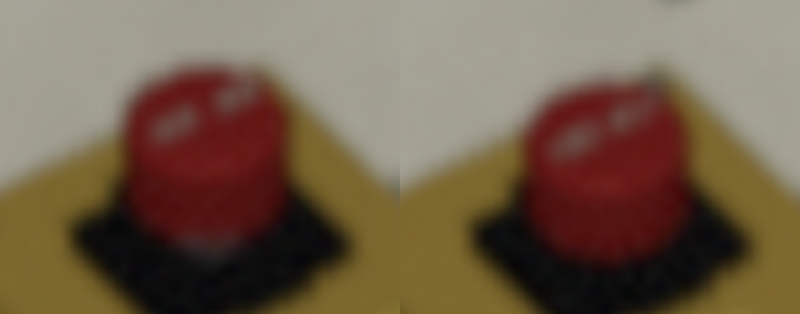

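Comparing the two crops, the head was about 6 px lower (about 6 mm) after the press, so it had latched. It is now up again with the stem showing. The cover is standing in the tray at side px (181,345), clear of the shaker, and nothing else has moved.

```bash
python3 -c "
from bench import *
print(close_job())"
```

```text
the job is handed in; nothing more can be done
None
```

The job is done and handed in at about 22 s of robot time, against the 59 s limit.

- **Cover:** I squeezed the blue tabs and lifted the clear cover straight off. It now stands upright, open side down, at the robot-side end of the steel tray, clear of the shaker and walls.
- **Stop button:** I pressed it to its stop, about 8 mm down with about 17 N, and it latched. The picture after the press showed the head about 6 mm lower. I then gripped the head, turned it 56° clockwise (0.98 rad) and let go.
- **Last checks:** The button head is back up with its bars in their starting direction. In the side picture the bottle, jar, pepper pot, dish, shaker and purple look-alikes stand where they were. The arm is clear, about 0.2 m up, touching nothing.

**Readings that disagreed:**
- The fingertips sat about 33–38 mm behind the reported TCP, farther back than the description gives, so I set heights from the pictures and contact forces instead.
- The cameras differed by about 2.5 mm on the box position and about 5 mm on the tray position. I took values in between, and the clearances covered the difference.

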